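Set the due-date dial and print the slip

TASK

Set the due-date slip printer: push the black dial round with a fingertip until its white index line lines up with the red rider's line on the scale and let it rest there, and only then press the green button fully down to print, and let it come back up. Touch and push only: do not lift or shove the printer about, leave the red rider where it is set, and leave the date stamp, the ink pad and the glue stick alone.

Things in the scene. Friction and masses are not known exactly. Their poses are not given: they have to be found in the camera images.
- printer: loose slip printer, a flat grey case 200 (x) x 280 (y) x 40 mm high, 2.5 kg, standing on rubber feet on the desk. Origin: centre of its underside; x points away from the robot at yaw 0, z up. The dial is on its left (+y) part, the green button on its right (-y) part. Between the button and the far edge a 14 mm slip of paper stands in a slot
- dial_centre (a point): the dial's upright axis, at its flat disc (46 mm above the desk). Black disc, radius 78 mm; on it three raised pads (radius 28 to 72 mm, each 77 degrees wide, 18 mm high) round a hub of radius 26 mm. Between them three finger slots, 43 degrees wide (42 mm at radius 58 mm), open above and outward: a fingertip in a slot pushes a pad's end wall to turn the dial either way
- index_pad (a point): on the dial: middle of the top of the pad that carries the white index line, 50 mm from the axis, 64 mm above the desk (hub and pads are equally high). The line runs along the pad's middle, so the middles of the three slots lie 60, 180 and 300 degrees round from the index
- dial_index (a point): outer end of the dial's white index line, on the disc's rim 79 mm from the dial's axis, 46 mm above the desk; it turns with the dial
- target_line (a point): inner end of the red line of the rider (red bar 4 mm wide with a 16 mm wide foot outside, 4 mm high, clamped stiffly on the scale), 79 mm from the dial's axis, at the same height as dial_index; when the dial is set, the two points coincide
- dial (a joint): turn of the dial in rad, counter-clockwise from above is positive, 0 when the index points along the printer's +x; about 0.12 N m of friction (2 N at a slot), no spring, it stays where it is left; no stop within reach of the work
- rider (a joint): angle of the red rider in rad, measured as the dial's; it is only to be read
- print_button_top (a point): centre of the top face of the round green push button, radius 16 mm, 62 mm above the desk, in a black collar, 80 mm short of the slip; it is pressed straight down
- print_button (a joint): travel of the green button in m: 0 is up, 0.006 fully down; a spring brings it back, about 5 N when fully down
- date_stamp: bystander: blue and black upright self-inking stamp, 36 x 62 x 102 mm, origin at the centre of its underside
- ink_pad: bystander: flat red ink pad, 60 x 90 x 15 mm, origin at the centre of its underside
- glue_stick: bystander: yellow standing glue stick, 25 mm across, 91 mm high, origin at the centre of its underside

How it is judged (in metres and radians):
On the way, in this order (a step that is already met when the one before it is completed fails the run):
1. the dial rests with its white index at the red line (within 5 mm) (distance between dial_index and target_line below 0.005 m and velocity of joint dial between -0.08 and 0.08 rad/s), for 0.3 s.
2. the green button is pressed down (4.5 mm or more) with the dial still on the line (value of joint print_button above 0.0045 m and distance between dial_index and target_line below 0.005 m), for 0.05 s.
At the end, for the whole second after the job is handed in: the dial's index is within 5 mm of the red line and at rest, the green button has been pressed and is up again, and the printer stands flat and still on the desk (distance between dial_index and target_line below 0.005 m and velocity of joint dial between -0.05 and 0.05 rad/s and value of joint print_button below 0.0015 m and height (world z) of printer below 0.005 m and angle between printer's own z axis and vertical below 0.03 rad and linear speed of printer below 0.01 m/s); the robot touches nothing.
It fails at once if the button was pressed before the dial was on the red line (value of joint print_button above 0.003 m and distance between dial_index and target_line above 0.007 m).
It fails at once if the printer was lifted or tipped (height (world z) of printer above 0.01 m or angle between printer's own z axis and vertical above 0.08 rad).
It fails at once if the printer was shoved, or the red rider was moved (more than 20 mm) (distance of any of printer, target_line from where it was at the start of the episode above 0.02 m).
It fails at once if a bystander was moved (more than 20 mm) or lifted (distance of any of date_stamp, ink_pad, glue_stick from where it was at the start of the episode above 0.02 m).
It also fails if it takes over 48 s, if anything falls off the work surface, if the arm or the gripper's body presses on something with over 40 N, if the wrist force passes 120 N, or if a joint passes its speed limit or range.

ROBOT

A 6-joint arm with a two-finger parallel gripper is mounted at the origin on a cart in front of the work surface, level with it; the furniture and walls round the work are solid. World frame = base frame: x ahead of the robot, y to its left, z up, the work surface at z = 0. Lengths are in mm, angles in degrees, forces in N, time in s.
With the tool pointing down it reaches from about 300 to 850 mm from the base axis. Payload 4.2 kg.
Tool frame: the origin (TCP) lies at the very end of the fingers, on their centre line; the grasp point (between the pads) lies 19 mm behind it (env.grip_depth is the distance from the TCP to the grasp point, in mm); y points along the fingers, z is the direction in which the jaws open and shut, and the axes are right-handed (so a half turn about y gives the same grasp; the last joint's range is limited). The gripper opens to 91 mm and grips with 3 to 60 N. Pads are 32 mm wide; open, the fingers measure 118 mm over their backs; the gripper's body (76 mm by 178 mm) begins 60 mm behind the grasp point.
Start: joints at [64.916, 18.312, 89.639, -0, 72.044, -1.146], TCP at [233.311, 525.556, 213.976] pointing down, gripper open.
Joint ranges: [-177.97, 177.97], [-48.28, 115.42], [12.27, 149.76], [-77.06, 257.06], [2.81, 150.46], [-146.56, 146.56]. Speed limits (degrees/s): [147.25, 147.25, 180, 180, 180, 180].

INTERFACE

Orientations are given as [roll, pitch, yaw] about the fixed x, y, z axes, in that order (R = Rz(yaw) Ry(pitch) Rx(roll)).
In Python, from workcell import state, imaging, job, env gives the robot as it stands.
- The arm moves only by the shell command python3 -m pendant 'ROWS' [FORCE]. ROWS is JSON, a list of rows, each an object with "delta_pos": the shift along the tool's x, y, z in cm, a list of three; "twist": the turn, a rotation vector about the tool's x, y, z in degrees, a list of three; "grip": the opening in per cent of the stroke, from 0 (shut) to 100 (fully open). In form: [{"delta_pos": [tx, ty, tz], "twist": [wx, wy, wz], "grip": grip}, ...]. A call has exactly 5 rows; each row is the pose to reach, as a shift and turn from the pose commanded when the call began, along the tool's axes at that moment; what a row does not reach only later rows make up. A row lasts 1/10 s, in which the tool goes at most 50 mm and 8.59 degrees, less where a joint would pass 70% of its speed; a pose out of reach is approached as far as the arm can. A call with a gripper value outside its range is refused whole. The fingers move at their own pace and stop on an object; FORCE is the grip in N (left out, the last holds). Time passes only in rows, so rows that repeat a pose let the fingers close, or fill a call up. It gives the time, the measured TCP pose, the force and the opening at its end, in the units of the state.
- state(): the state, without advancing time (a new reading comes with each control period).
- imaging.grab_frame(name): name is "side" or "top" or "wrist"; returns (picture, depth): 384x512x3 uint8, red, green, blue; 384x512 float32, mm along the optical axis (not along the pixel's ray), 0 where there is no reading.
- imaging.camera_info(name): a dict with "fx", "fy", "cx", "cy" (pixels), "R" (3x3) and "t" (3): a world point X has camera coordinates R X + t. Camera axes: x right, y down, z forward; pixel columns grow to the right and rows downward; lengths in mm; the calibration is good to about 2 mm. A picture is of the moment at which its call begins: read the wrist's pose just before it. camera_info takes no time and is no camera call; for the wrist camera it gives the pose at the moment of the call.
- job.job_done(): hands the job in, once; it reports no verdict.
The state is a dict: "time_s": time; "qpos": joint angles; "qvel": joint speeds; "effort": joint torques, N m; "ee_pos": TCP position; "ee_rot": TCP orientation; "force": force on the tool from outside, world axes, zero at the start; "torque": the same for the moment, N m; "gripper_width": finger opening in mm.
Only numpy, scipy, OpenCV 4.12 (cv2) and the standard library are available. Lean on these libraries where they do the work, as an engineer would, in place of code of your own. Each camera call takes 0.05 s, during which the arm holds its last target.

## Working session

There is one attempt and no reset: what is moved stays moved. The work goes in short steps, Python scripts to look and compute and a shell command to move; the robot and the scene stay as the last step left them, time stands still between calls to the robot, and variables do not carry over. Pictures are saved under pics/ and viewed, and the job is handed in when it is done.

```bash
ls; mkdir -p pics
python3 - <<'E'
from workcell import state, imaging, env
import cv2
s=state(); print(s)
for n in ("top","side"):
    p,d=imaging.grab_frame(n); cv2.imwrite(f"pics/{n}0.png",cv2.cvtColor(p,cv2.COLOR_RGB2BGR))
    import numpy as np; np.save(f"{n}0.npy",d); print(n,imaging.camera_info(n))
E
```

```text
pics
{'time_s': 0.0, 'qpos': array([ 6.49149894e+01,  1.83511569e+01,  8.97062599e+01,  1.11765334e-03,
        7.20423216e+01, -1.14753961e+00]), 'qvel': array([ 0.03404835, -0.0329742 , -0.05612001,  0.06456495, -0.05945555,
       -0.05658222]), 'effort': array([-1.53909859e-03, -4.12456298e+01, -2.31971580e+01,  7.25950976e-02,
        4.58568195e-02, -1.57621894e-04]), 'ee_pos': array([233.09802049, 525.08980195, 213.12611268]), 'ee_rot': array([-9.00996971e+01,  3.05985256e-03, -2.39378192e+01]), 'force': array([ 0.75815606, -0.26256625,  0.1612627 ]), 'torque': array([-0.01701452,  0.0243682 ,  0.0139894 ]), 'gripper_width': 91.11323559510706}
top {'fx': 437.23589600081175, 'fy': 437.23589600081175, 'cx': 249.29661790526845, 'cy': 201.3853056831561, 'R': array([[-0.00132289, -0.9999558 , -0.00930806],
       [-0.99858193,  0.00181633, -0.05320549],
       [ 0.05322004,  0.00922448, -0.9985402 ]]), 't': array([  27.28060647,  525.87176086, 1387.56177925])}
side {'fx': 411.9124824290852, 'fy': 411.9124824290852, 'cx': 249.7762210337753, 'cy': 187.7574176815377, 'R': array([[ 0.97933773, -0.20144812, -0.01778373],
       [-0.13083548, -0.56408208, -0.81528736],
       [ 0.15420663,  0.80076842, -0.57878343]]), 't': array([-483.0864556 ,  118.672994  , 1362.85559617])}
```

View pics/top0.png

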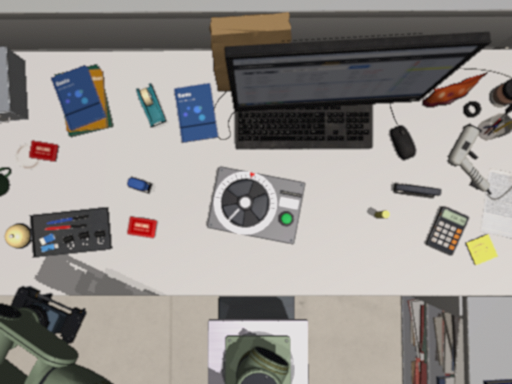

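View pics/side0.png

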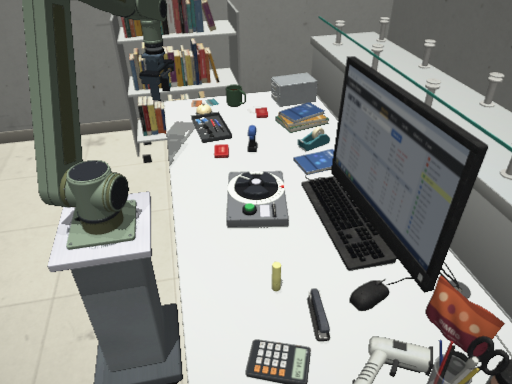

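Run:
```python
import cv2
a=cv2.imread("pics/top0.png")
cv2.imwrite("pics/top0c.png",cv2.resize(a[100:250,200:400],None,fx=4,fy=4,interpolation=cv2.INTER_CUBIC))
```

```text
(no output)
```

View pics/top0c.png

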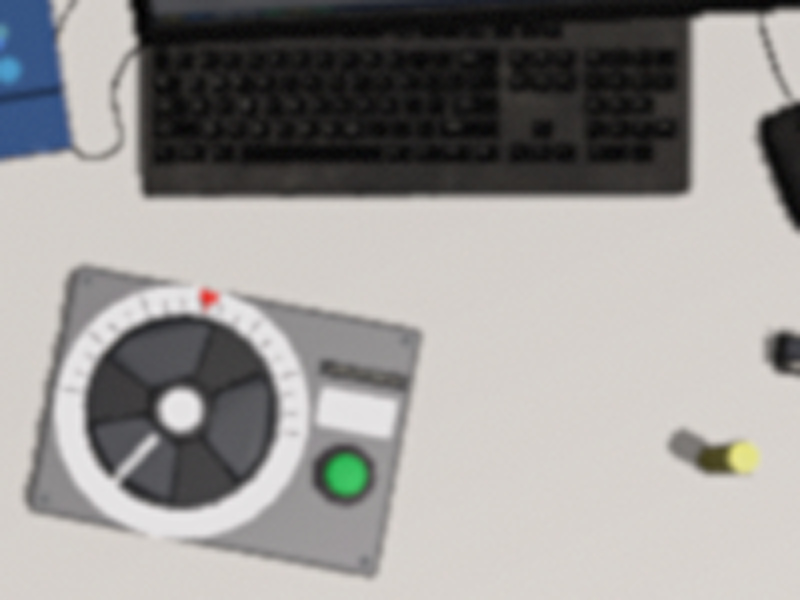

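```bash
cat > h.py <<'E'
import numpy as np
from workcell import imaging
def ray(n,u,v,z,info=None):
    c=info or imaging.camera_info(n); R=c["R"];t=c["t"]
    d=R.T@np.array([(u-c["cx"])/c["fx"],(v-c["cy"])/c["fy"],1.]); o=-R.T@t
    return o+d*(z-o[2])/d[2]
def proj(n,X,info=None):
    c=info or imaging.camera_info(n); p=c["R"]@np.array(X,float)+c["t"]
    return c["fx"]*p[0]/p[2]+c["cx"],c["fy"]*p[1]/p[2]+c["cy"]
E
python3 - <<'E'
from h import *
import cv2
a=cv2.imread("pics/top0.png")
cv2.imwrite("pics/top0d.png",cv2.resize(a[160:248,203:311],None,fx=7,fy=7,interpolation=cv2.INTER_CUBIC)[:600,:800])
b=cv2.imread("pics/side0.png")
cv2.imwrite("pics/side0d.png",cv2.resize(b[165:232,220:296],None,fx=8,fy=8,interpolation=cv2.INTER_CUBIC)[:600,:800])
f=lambda x,y:((x+.5)/4-.5+200,(y+.5)/4-.5+100)
for nm,x,y,z in [("hub",181,410,64),("idx",118,482,46),("idxin",156,436,64),("red",208,298,50),("btn",347,474,62),("c1",75,268,40),("c2",420,330,40),("c3",30,512,40),("c4",374,576,40)]:
    print(nm,ray("top",*f(x,y),z).round(1))
E
```

```text
hub [521.   39.7  64. ]
idx [465.6  89.3  46. ]
idxin [500.9  59.   64. ]
red [609.5  18.7  50. ]
btn [471.4 -88.4  62. ]
c1 [634.8 123.8  40. ]
c2 [ 585.  -148.2   40. ]
c3 [442.3 158.7  40. ]
c4 [ 392.  -110.7   40. ]
```

View pics/top0d.png

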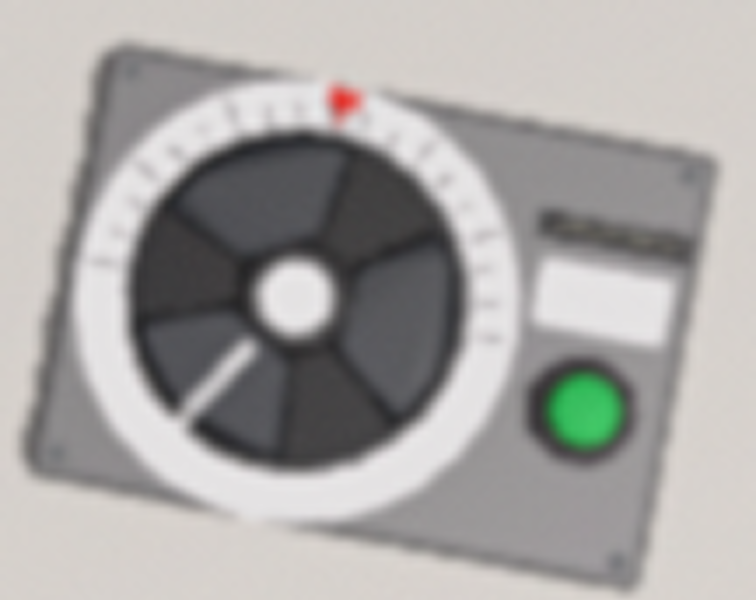

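View pics/side0d.png

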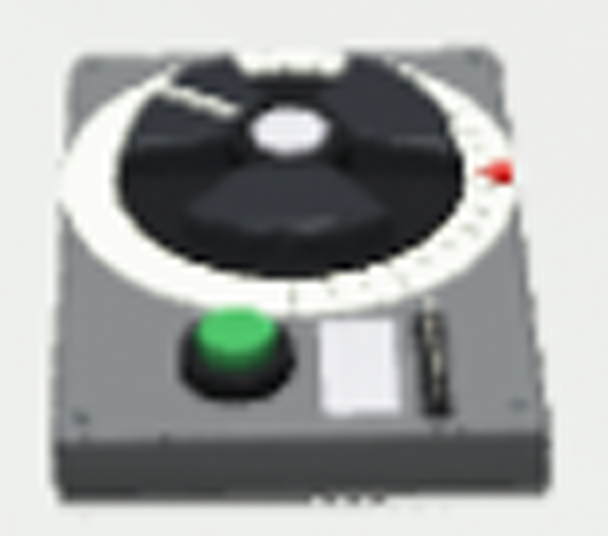

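Run:
```python
from h import *
f=lambda x,y:((x+.5)/7-.5+203,(y+.5)/7-.5+160)
g=lambda x,y:((x+.5)/8-.5+220,(y+.5)/8-.5+165)
for cam,F,L in (("top",f,[("hub",295,297,64),("idx70",184,421,64),("idxin30",251,345,64),("redmid",344,102,50),("redtip",340,124,46),("btn",585,411,62)]),
 ("side",g,[("hub",289,130,64),("idx70",165,89,64),("idxin30",238,109,64),("redmid",497,172,50),("redtip",478,171,46),("btn",237,330,62)])):
    P={n:ray(cam,*F(x,y),z) for n,x,y,z in L}
    for n,p in P.items():
        d=p-P["hub"]; print(cam,n,p.round(1),"r",np.hypot(*d[:2]).round(1),"ang",np.degrees(np.arctan2(d[1],d[0])).round(1))
# disc centre via scale ring fit in top
```

```text
top hub [521.4  40.2  64. ] r 0.0 ang 0.0
top idx70 [466.7  89.1  64. ] r 73.4 ang 138.1
top idxin30 [500.2  59.6  64. ] r 28.7 ang 137.5
top redmid [609.5  18.4  50. ] r 90.7 ang -13.9
top redtip [600.   20.3  46. ] r 81.1 ang -14.2
top btn [470.9 -87.7  62. ] r 137.4 ang -111.5
side hub [523.6  39.4  64. ] r 0.0 ang 0.0
side idx70 [476.8  83.5  64. ] r 64.3 ang 136.8
side idxin30 [505.2  60.5  64. ] r 28.0 ang 131.1
side redmid [609.1   7.3  50. ] r 91.3 ang -20.6
side redtip [602.8  15.4  46. ] r 82.8 ang -16.9
side btn [473.5 -92.1  62. ] r 140.7 ang -110.9
```

```bash
cat >> h.py <<'E'
from scipy.spatial.transform import Rotation as Ro
from workcell import state
def to(x,y,z,yaw,pr=True):
    s=state(); R=Ro.from_euler("xyz",s["ee_rot"],degrees=True)
    T=Ro.from_euler("xyz",[-90,0,yaw],degrees=True)
    d=R.inv().apply(np.array([x,y,z])-s["ee_pos"])/10
    w=(R.inv()*T).as_rotvec(degrees=True)
    print("t",round(s["time_s"],2),"pos",s["ee_pos"].round(1),"rot",s["ee_rot"].round(2),"F",s["force"].round(1),"w",round(s["gripper_width"],1),"q6",s["qpos"][5].round(1))
    print("delta cm",d.round(2),"twist",w.round(2))
E
python3 -c "
from h import *
to(565.1,1.2,150,-42)"
```

```text
t 0.1 pos [233.1 525.1 213.2] rot [-90.09   0.   -23.94] F [ 0.1 -0.7  0.6] w 91.2 q6 -1.1
delta cm [ 51.6    6.38 -34.4 ] twist [9.000e-02 1.806e+01 1.000e-02]
```

```bash
python3 -m pendant '[{"delta_pos":[3,0,-2],"twist":[0,2,0],"grip":0},{"delta_pos":[7,0,-4.7],"twist":[0,4,0],"grip":0},{"delta_pos":[11,0,-7.4],"twist":[0,6,0],"grip":0},{"delta_pos":[15,0,-10],"twist":[0,8,0],"grip":0},{"delta_pos":[19,0,-12.7],"twist":[0,10,0],"grip":0}]' 20; python3 -c "
from h import *
to(565.1,1.2,150,-42)"
```

```text
time_s: 0.6
ee_pos: [355.9, 330.7, 213.7]
ee_rot: [-90.0, 0.0, -34.0]
force: [1.1, -0.6, -0.4]
gripper_width: 54.1
t 0.6 pos [355.9 330.7 213.7] rot [-90.02   0.   -33.98] F [ 1.1 -0.6 -0.4] w 54.1 q6 -14.5
delta cm [ 35.76   6.37 -15.63] twist [0.02 8.02 0.  ]
```

```bash
python3 -m pendant '[{"delta_pos":[4,0,-1.75],"twist":[0,2,0],"grip":0},{"delta_pos":[8,0,-3.5],"twist":[0,4,0],"grip":0},{"delta_pos":[12.3,0.5,-5.4],"twist":[0,6,0],"grip":0},{"delta_pos":[16.6,1,-7.3],"twist":[0,8,0],"grip":0},{"delta_pos":[21,1.5,-9.2],"twist":[0,8,0],"grip":0}]' && python3 -c "
from h import *
to(565.1,1.2,150,-42)"
```

```text
time_s: 1.1
ee_pos: [478.8, 137.1, 198.6]
ee_rot: [-90.0, 0.0, -42.0]
force: [0.5, 0.3, 0.6]
gripper_width: 14.0
t 1.1 pos [478.8 137.1 198.6] rot [-9.000e+01  1.000e-02 -4.197e+01] F [0.5 0.3 0.6] w 14.0 q6 -33.4
delta cm [15.51  4.86 -4.33] twist [-0.    0.03 -0.01]
```

```bash
python3 -m pendant '[{"delta_pos":[4,1.2,-1],"twist":[0,0,0],"grip":0},{"delta_pos":[8,2.4,-2.1],"twist":[0,0,0],"grip":0},{"delta_pos":[12,3.6,-3.3],"twist":[0,0,0],"grip":0},{"delta_pos":[15.5,4.9,-4.3],"twist":[0,0,0],"grip":0},{"delta_pos":[15.5,4.9,-4.3],"twist":[0,0,0],"grip":0}]'
python3 - <<'E'
from h import *
import cv2
to(565.1,1.2,56,-42)
c=imaging.camera_info("wrist"); p,d=imaging.grab_frame("wrist"); np.savez("w1",d=d,**c)
cv2.imwrite("pics/w1.png",p[:,:,::-1])
p,d=imaging.grab_frame("top"); cv2.imwrite("pics/t1.png",cv2.resize(p[150:250,190:320,::-1],None,fx=6,fy=6,interpolation=cv2.INTER_CUBIC))
E
```

```text
time_s: 1.6
ee_pos: [565.6, -0.3, 147.5]
ee_rot: [-90.2, 0.1, -42.2]
force: [-0.6, 0.1, -0.2]
gripper_width: 0.3
t 1.6 pos [ 5.656e+02 -3.000e-01  1.475e+02] rot [-9.016e+01  8.000e-02 -4.218e+01] F [-0.6  0.1 -0.2] w 0.3 q6 -48.9
delta cm [-0.13  9.15  0.1 ] twist [ 0.16 -0.18 -0.08]
```

View pics/w1.png

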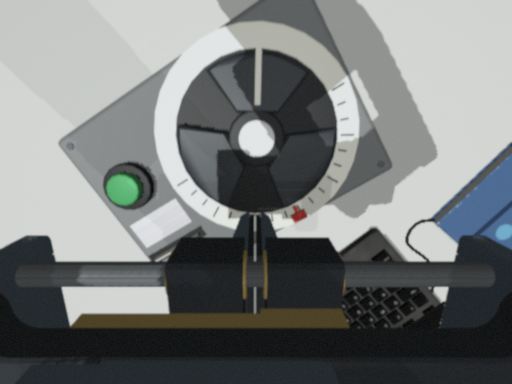

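View pics/t1.png

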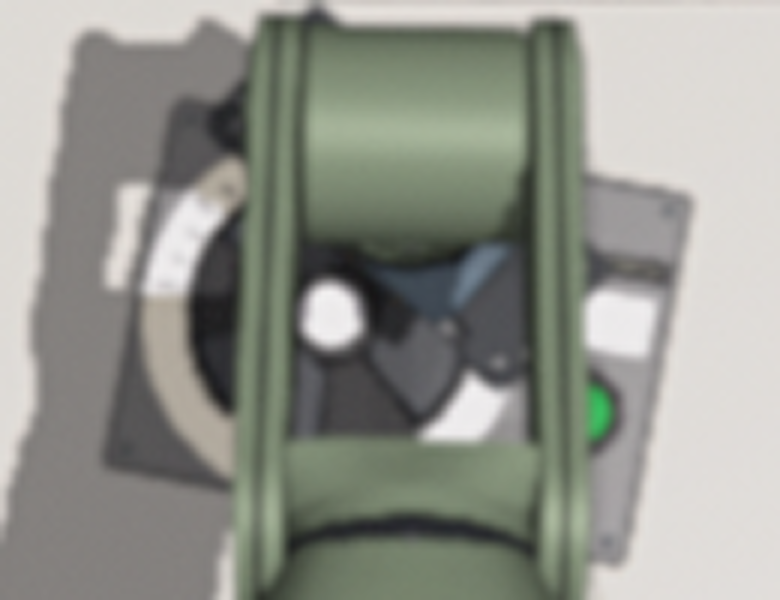

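Run:
```python
from h import *
import cv2
a=cv2.imread("pics/w1.png")
cv2.imwrite("pics/w1c.png",cv2.resize(a[30:240,100:380],None,fx=2.85,fy=2.85,interpolation=cv2.INTER_CUBIC)[:600,:800])
W=np.load("w1.npz"); c={k:W[k] for k in ("fx","fy","cx","cy","R","t")}
P={n:ray("wrist",u,v,z,c) for n,u,v,z in [("hub",257,139,64),("idxout",258,50,46),("idxin",257.5,103,64),("redtip",295,208,48),("redfoot",299,215,48),("btn",123,189,62)]}
for n,p in P.items():
    d=p-P["hub"]; print(n,p.round(1),"r",np.hypot(*d[:2]).round(1),"ang",np.degrees(np.arctan2(d[1],d[0])).round(1))
```

```text
hub [524.7  39.1  64. ] r 0.0 ang 0.0
idxout [468.7  90.8  46. ] r 76.2 ang 137.3
idxin [502.1  60.1  64. ] r 30.8 ang 137.2
redtip [603.5  20.6  48. ] r 81.0 ang -13.2
redfoot [612.1  18.8  48. ] r 89.8 ang -13.1
btn [473.8 -87.4  62. ] r 136.3 ang -111.9
```

View pics/w1c.png

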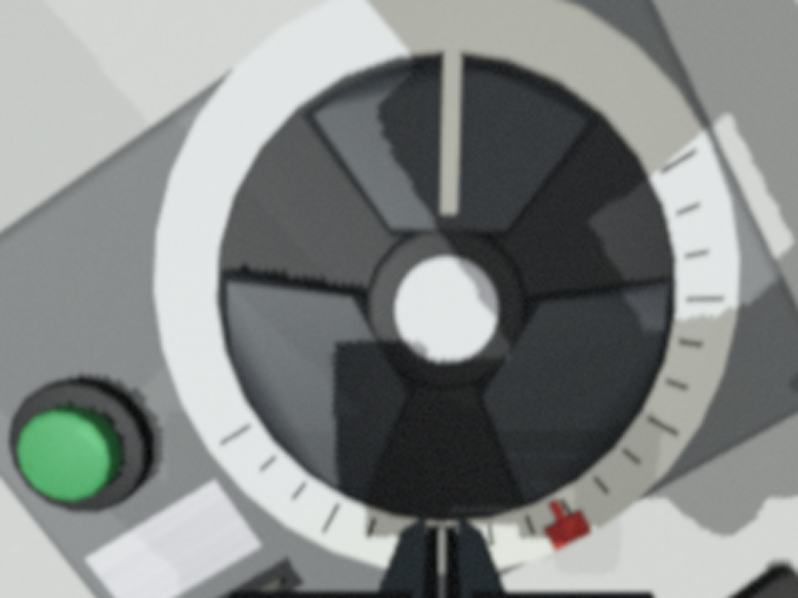

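```bash
python3 -m pendant '[{"delta_pos":[-0.1,2.5,0.1],"twist":[0,0.5,0],"grip":0},{"delta_pos":[-0.1,5,0.1],"twist":[0,0.5,0],"grip":0},{"delta_pos":[-0.1,7,0.1],"twist":[0,0.5,0],"grip":0},{"delta_pos":[-0.1,8.5,0.1],"twist":[0,0.5,0],"grip":0},{"delta_pos":[-0.1,9.4,0.1],"twist":[0,0.5,0],"grip":0}]'
python3 - <<'E'
from h import *
to(565.6,.7,53,-42.7)
import cv2
p,d=imaging.grab_frame("wrist"); cv2.imwrite("pics/w2.png",p[:,:,::-1])
to(565.6,.7,53,-42.7)
E
```

```text
time_s: 2.2
ee_pos: [563.7, 6.0, 55.3]
ee_rot: [-90.0, 0.1, -42.3]
force: [-0.3, -1.0, -0.3]
gripper_width: 0.4
t 2.2 pos [563.7   6.   55.3] rot [-9.004e+01  8.000e-02 -4.234e+01] F [-0.3 -1.  -0.3] w 0.4 q6 -48.2
delta cm [ 0.5   0.23 -0.26] twist [ 0.04  0.36 -0.08]
t 2.25 pos [563.2   5.9  54.4] rot [-90.1    0.14 -42.35] F [-0.7 -0.8 -0.3] w 0.3 q6 -48.2
delta cm [ 0.52  0.14 -0.22] twist [ 0.1   0.35 -0.14]
```

View pics/w2.png

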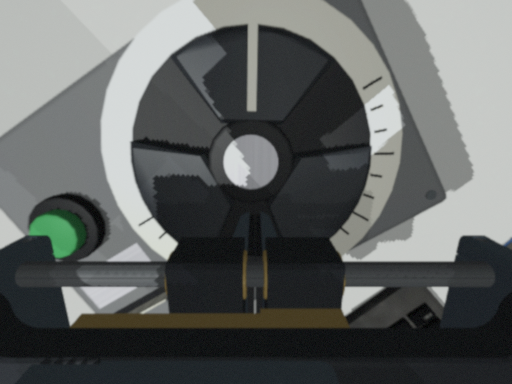

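```bash
python3 -m pendant '[{"delta_pos":[0.5,0.1,0],"twist":[0,0,0],"grip":0},{"delta_pos":[0.48,0.1,-0.5],"twist":[0,5,0],"grip":0},{"delta_pos":[0.41,0.1,-1.0],"twist":[0,10,0],"grip":0},{"delta_pos":[0.3,0.1,-1.5],"twist":[0,15,0],"grip":0},{"delta_pos":[0.15,0.1,-1.98],"twist":[0,20,0],"grip":0}]'
python3 - <<'E'
from h import *
s=state(); d=s["ee_pos"]-[523,40,0]; print(np.hypot(*d[:2]),np.degrees(np.arctan2(d[1],d[0])),s["force"],s["ee_pos"],s["ee_rot"])
E
```

```text
time_s: 2.75
ee_pos: [555.0, -10.8, 56.6]
ee_rot: [-89.7, -0.1, -62.7]
force: [3.2, 1.5, -0.8]
gripper_width: 0.2
60.03095787412195 -57.77583679425566 [ 3.1884329   1.49939168 -0.76147929] [555.01049326 -10.78429112  56.61507885] [-89.66765876  -0.13636936 -62.66349448]
```

```bash
python3 -m pendant '[{"delta_pos":[-0.2,0.2,-0.6],"twist":[0,6,0],"grip":0},{"delta_pos":[-0.3,0.3,-1.2],"twist":[0,12,0],"grip":0},{"delta_pos":[-0.5,0.3,-1.8],"twist":[0,18,0],"grip":0},{"delta_pos":[-0.7,0.3,-2.35],"twist":[0,24,0],"grip":0},{"delta_pos":[-0.95,0.3,-2.9],"twist":[0,30,0],"grip":0}]'
python3 - <<'E'
from h import *
import cv2
s=state(); d=s["ee_pos"]-[523,40,0]; print(np.hypot(*d[:2]),np.degrees(np.arctan2(d[1],d[0])),s["force"],s["ee_pos"],s["ee_rot"])
p,d=imaging.grab_frame("wrist"); cv2.imwrite("pics/w3.png",p[:,:,::-1])
s=state(); d=s["ee_pos"]-[523,40,0]; print(np.hypot(*d[:2]),np.degrees(np.arctan2(d[1],d[0])),s["force"],s["ee_pos"],s["ee_rot"])
E
```

```text
time_s: 3.25
ee_pos: [526.2, -17.0, 54.3]
ee_rot: [-89.5, -0.1, -92.6]
force: [4.2, -4.0, 1.6]
gripper_width: 0.5
57.1017668295816 -86.79630608236138 [ 4.24092592 -3.98923556  1.58451313] [526.19118222 -17.01252609  54.30420113] [-8.94712059e+01 -8.48283356e-02 -9.26402721e+01]
56.81928307419386 -88.29715539365178 [ 2.28793613 -2.2873703   1.89868675] [524.68843443 -16.79419088  54.12363195] [-8.96002534e+01 -6.12334349e-02 -9.28083306e+01]
```

View pics/w3.png

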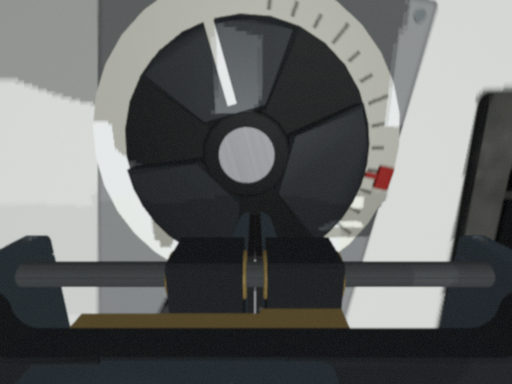

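```bash
cat >> h.py <<'E'
def arc(step,n=5,r=58,z=53,yawoff=0,C=(523,40)):
    s=state(); R=Ro.from_euler("xyz",s["ee_rot"],degrees=True)
    d=s["ee_pos"][:2]-C; a=np.degrees(np.arctan2(d[1],d[0]))
    print("t",round(s["time_s"],2),"r",np.hypot(*d).round(1),"ang",a.round(1),"yaw",s["ee_rot"][2].round(1),"z",s["ee_pos"][2].round(1),"F",s["force"].round(1),"q6",s["qpos"][5].round(1))
    for k in range(1,n+1):
        b=np.radians(a+step*k)
        p=np.array([C[0]+r*np.cos(b),C[1]+r*np.sin(b),z])
        T=Ro.from_euler("xyz",[-90,0,a+step*k+yawoff],degrees=True)
        print((R.inv().apply(p-s["ee_pos"])/10).round(2),(R.inv()*T).as_rotvec(degrees=True).round(1))
E
python3 -c "
from h import *
arc(-7)"
```

```text
t 3.3 r 56.8 ang -88.3 yaw -92.8 z 54.1 F [ 2.3 -2.3  1.9] q6 -0.2
[ 0.13  0.11 -0.7 ] [-0.4  2.5  0.1]
[ 0.06  0.1  -1.4 ] [-0.4  9.5  0. ]
[-0.1   0.1  -2.09] [-0.4 16.5  0. ]
[-0.35  0.09 -2.76] [-0.4 23.5 -0. ]
[-0.67  0.09 -3.39] [-0.4 30.5 -0. ]
```

```bash
python3 -m pendant '[{"delta_pos":[0.1,0.1,-0.7],"twist":[0,4,0],"grip":0},{"delta_pos":[0.05,0.1,-1.4],"twist":[0,10,0],"grip":0},{"delta_pos":[-0.1,0.1,-2.1],"twist":[0,17,0],"grip":0},{"delta_pos":[-0.35,0.1,-2.75],"twist":[0,24,0],"grip":0},{"delta_pos":[-0.7,0.1,-3.4],"twist":[0,31,0],"grip":0}]' && python3 -c "
from h import *
arc(-7)"
```

```text
time_s: 3.8
ee_pos: [492.8, -7.6, 53.1]
ee_rot: [-89.5, 0.3, -123.6]
force: [5.3, -0.5, 2.1]
gripper_width: 1.0
t 3.8 r 56.3 ang -122.4 yaw -123.6 z 53.1 F [ 5.3 -0.5  2.1] q6 31.4
[ 0.14  0.   -0.7 ] [-0.4  5.8 -0.3]
[ 0.03 -0.   -1.4 ] [-0.4 12.8 -0.3]
[-0.17 -0.01 -2.08] [-0.4 19.8 -0.4]
[-0.45 -0.01 -2.73] [-0.4 26.8 -0.4]
[-0.81 -0.01 -3.35] [-0.4 33.8 -0.4]
```

```bash
python3 -m pendant '[{"delta_pos":[0.15,0,-0.7],"twist":[0,6,0],"grip":0},{"delta_pos":[0.05,0,-1.4],"twist":[0,13,0],"grip":0},{"delta_pos":[-0.15,0,-2.1],"twist":[0,20,0],"grip":0},{"delta_pos":[-0.45,0,-2.75],"twist":[0,27,0],"grip":0},{"delta_pos":[-0.8,0,-3.35],"twist":[0,34,0],"grip":0}]'
python3 - <<'E'
from h import *
import cv2
p,d=imaging.grab_frame("wrist"); cv2.imwrite("pics/w4.png",p[:,:,::-1])
arc(-7)
E
```

```text
time_s: 4.3
ee_pos: [468.4, 17.5, 52.7]
ee_rot: [-89.8, 0.4, -157.6]
force: [3.0, -2.5, 1.3]
gripper_width: 0.5
t 4.35 r 59.7 ang -158.5 yaw -157.8 z 52.5 F [ 1.4 -1.8  0.6] q6 68.6
[-0.23 -0.05 -0.7 ] [-0.1  7.8 -0.3]
[-0.37 -0.05 -1.4 ] [-0.1 14.8 -0.3]
[-0.59 -0.05 -2.07] [-0.1 21.8 -0.3]
[-0.89 -0.05 -2.71] [-0.1 28.8 -0.3]
[-1.27 -0.05 -3.31] [-0.  35.8 -0.3]
```

View pics/w4.png

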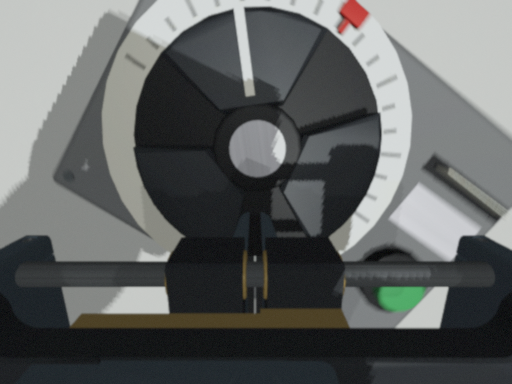

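Run:
```python
from h import *
c=imaging.camera_info("wrist")
P={n:ray("wrist",u,v,z,c) for n,u,v,z in [("hub",258,149,64),("idxin",249,92,64),("idx",239.5,12,64),("redtip",342,31,48),("redfoot",354,14,48)]}
for n,p in P.items():
    d=p-P["hub"]; print(n,p.round(1),"r",np.hypot(*d[:2]).round(1),"ang",np.degrees(np.arctan2(d[1],d[0])).round(1))
```

```text
hub [523.2  38.4  64. ] r 0.0 ang 0.0
idxin [549.7  54.6  64. ] r 31.0 ang 31.5
idx [583.1  73.2  64. ] r 69.2 ang 30.2
redtip [600.6  18.8  48. ] r 79.8 ang -14.1
redfoot [610.7  16.5  48. ] r 90.1 ang -14.0
```

```bash
python3 -m pendant '[{"delta_pos":[-0.2,0,-0.7],"twist":[0,7,0],"grip":0},{"delta_pos":[-0.35,0,-1.4],"twist":[0,14,0],"grip":0},{"delta_pos":[-0.6,0,-2.05],"twist":[0,21,0],"grip":0},{"delta_pos":[-0.9,0,-2.7],"twist":[0,28,0],"grip":0},{"delta_pos":[-1.1,0,-3.05],"twist":[0,32,0],"grip":0}]'
python3 - <<'E'
from h import *
import cv2
p,d=imaging.grab_frame("wrist");p,d=imaging.grab_frame("wrist"); cv2.imwrite("pics/w5.png",p[:,:,::-1])
cv2.imwrite("pics/w5c.png",cv2.resize(p[0:180,120:390,::-1],None,fx=2.9,fy=2.9,interpolation=cv2.INTER_CUBIC))
arc(-2)
E
```

```text
time_s: 4.85
ee_pos: [464.3, 49.9, 51.9]
ee_rot: [-90.0, 0.1, 170.6]
force: [-0.4, -3.7, 3.0]
gripper_width: 0.5
t 4.95 r 59.7 ang 170.3 yaw 170.8 z 51.7 F [ 0.2 -2.   1.1] q6 104.0
[-0.17 -0.13 -0.2 ] [ 0.   2.5 -0.1]
[-0.18 -0.13 -0.4 ] [ 0.   4.5 -0.1]
[-0.2  -0.13 -0.6 ] [ 0.   6.5 -0.1]
[-0.23 -0.13 -0.81] [ 0.   8.5 -0.1]
[-0.26 -0.13 -1.  ] [ 0.  10.5 -0.1]
```

View pics/w5c.png

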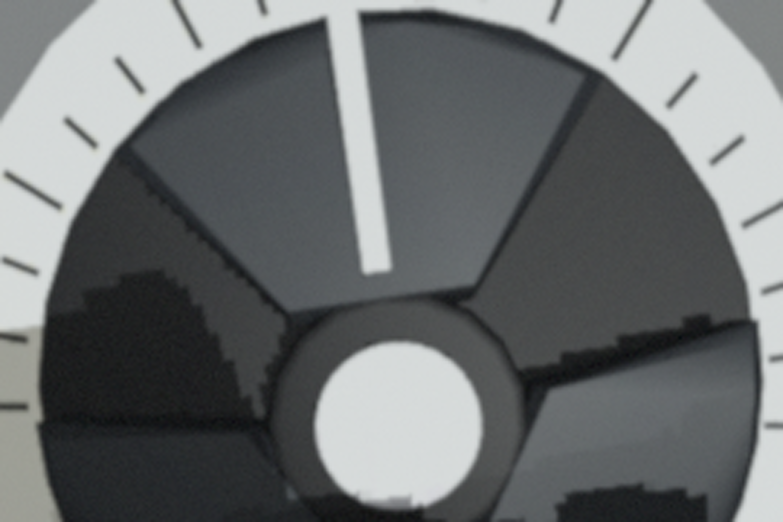

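Run:
```python
from h import *
c=imaging.camera_info("wrist")
f=lambda x,y:((x+.5)/2.9-.5+120,(y+.5)/2.9-.5)
P={n:ray("wrist",*f(u,v),z,c) for n,u,v,z in [("hub",398,425,64),("idxin",377,270,64),("idx",344,20,64)]}
for n,p in P.items():
    d=p-P["hub"]; print(n,p.round(1),"r",np.hypot(*d[:2]).round(1),"ang",np.degrees(np.arctan2(d[1],d[0])).round(1))
```

```text
hub [524.4  38.6  64. ] r 0.0 ang 0.0
idxin [553.2  37.9  64. ] r 28.7 ang -1.3
idx [593.9  36.9  64. ] r 69.5 ang -1.4
```

```bash
python3 -m pendant '[{"delta_pos":[-0.1,0,-0.3],"twist":[0,3,0],"grip":0},{"delta_pos":[-0.12,0,-0.6],"twist":[0,6,0],"grip":0},{"delta_pos":[-0.15,0,-0.85],"twist":[0,8.5,0],"grip":0},{"delta_pos":[-0.2,0,-1.1],"twist":[0,10.5,0],"grip":0},{"delta_pos":[-0.2,0,-1.1],"twist":[0,10.5,0],"grip":0}]'
python3 - <<'E'
from h import *
import cv2
arc(-2)
p,d=imaging.grab_frame("wrist"); cv2.imwrite("pics/w6.png",p[:,:,::-1])
cv2.imwrite("pics/w6c.png",cv2.resize(p[0:180,120:390,::-1],None,fx=2.9,fy=2.9,interpolation=cv2.INTER_CUBIC))
arc(-2)
E
```

```text
time_s: 5.45
ee_pos: [467.0, 60.3, 51.2]
ee_rot: [-90.0, -0.0, 160.3]
force: [-1.2, -1.1, 2.7]
gripper_width: 0.3
t 5.45 r 59.5 ang 160.0 yaw 160.3 z 51.2 F [-1.2 -1.1  2.7] q6 115.7
[-0.16 -0.18 -0.2 ] [-0.   2.2  0. ]
[-0.17 -0.18 -0.4 ] [-0.   4.2  0. ]
[-0.19 -0.18 -0.61] [-0.   6.2  0. ]
[-0.21 -0.18 -0.81] [-0.   8.2  0. ]
[-0.25 -0.18 -1.01] [-0.  10.2  0. ]
t 5.5 r 59.5 ang 160.0 yaw 160.3 z 51.1 F [-1.8 -1.8  2.1] q6 115.7
[-0.16 -0.19 -0.2 ] [-0.   2.2  0. ]
[-0.17 -0.19 -0.4 ] [-0.   4.2  0. ]
[-0.19 -0.19 -0.61] [-0.   6.2  0. ]
[-0.21 -0.19 -0.81] [-0.   8.2  0. ]
[-0.25 -0.19 -1.01] [-0.  10.2  0. ]
```

View pics/w6c.png

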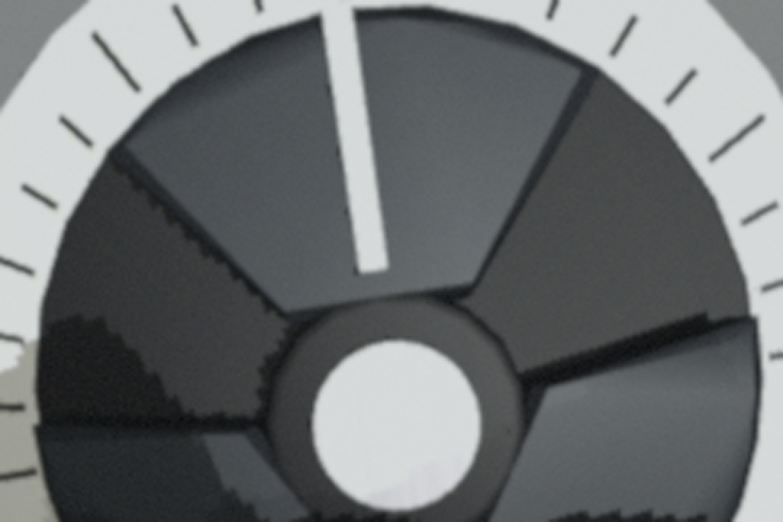

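```bash
python3 -m pendant '[{"delta_pos":[0,0,0.4],"twist":[0,0,0],"grip":0},{"delta_pos":[0,-2,0.4],"twist":[0,0,0],"grip":0},{"delta_pos":[0,-5,0.4],"twist":[0,0,0],"grip":0},{"delta_pos":[0,-8,0.4],"twist":[0,0,0],"grip":0},{"delta_pos":[0,-9,0.4],"twist":[0,0,0],"grip":0}]'
python3 - <<'E'
from h import *
import cv2
p,d=imaging.grab_frame("wrist")
c=imaging.camera_info("wrist")
p,d=imaging.grab_frame("wrist"); cv2.imwrite("pics/w7.png",p[:,:,::-1]); np.savez("w7",d=d,**c)
cv2.imwrite("pics/w7c.png",cv2.resize(p[0:200,120:390,::-1],None,fx=2.9,fy=2.9,interpolation=cv2.INTER_CUBIC))
arc(-2)
E
```

```text
time_s: 6.0
ee_pos: [467.9, 56.9, 143.6]
ee_rot: [-90.2, 0.3, 160.1]
force: [0.4, -0.1, -1.1]
gripper_width: 0.5
t 6.1 r 58.5 ang 163.3 yaw 160.1 z 142.0 F [ 0.1 -0.5  0.5] q6 115.4
[-0.01  8.9  -0.19] [ 0.1 -1.2 -0.2]
[-0.01  8.9  -0.39] [ 0.1  0.8 -0.2]
[-0.02  8.9  -0.59] [ 0.1  2.8 -0.2]
[-0.03  8.9  -0.8 ] [ 0.1  4.8 -0.2]
[-0.05  8.9  -1.  ] [ 0.1  6.8 -0.2]
```

View pics/w7c.png

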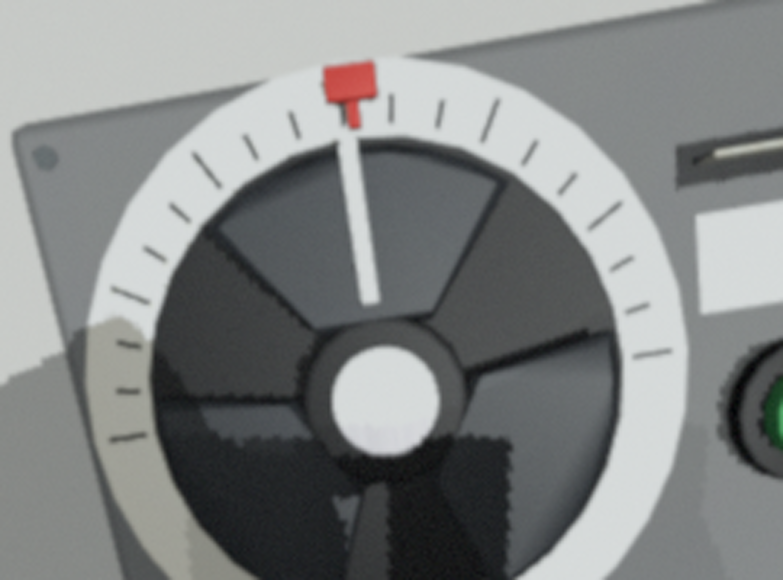

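Run:
```python
from h import *
W=np.load("w7.npz"); c={k:W[k] for k in ("fx","fy","cx","cy","R","t")}
f=lambda x,y:((x+.5)/2.9-.5+120,(y+.5)/2.9-.5)
P={n:ray("wrist",*f(u,v),z,c) for n,u,v,z in [("hub",386,401,64),("idxin",371,303,64),("idx",350,165,64),("idxrim",346.5,141,46),("redtip",354,127,48),("redneck",353,104,50),("redfoot",350,83,50)]}
for n,p in P.items():
    d=p-P["hub"]; print(n,p.round(1),"r",np.hypot(*d[:2]).round(1),"ang",np.degrees(np.arctan2(d[1],d[0])).round(1))
```

```text
hub [523.9  38.2  64. ] r 0.0 ang 0.0
idxin [552.3  32.6  64. ] r 28.9 ang -11.1
idx [589.2  25.3  64. ] r 66.6 ang -11.1
idxrim [599.2  23.7  46. ] r 76.7 ang -10.9
redtip [601.6  20.3  48. ] r 79.7 ang -13.0
redneck [606.9  18.5  50. ] r 85.3 ang -13.3
redfoot [612.4  17.4  50. ] r 90.9 ang -13.2
```

```bash
python3 -m pendant '[{"delta_pos":[0,3,0],"twist":[0,0,0],"grip":0},{"delta_pos":[0,6,0],"twist":[0,0,0],"grip":0},{"delta_pos":[0,8,0],"twist":[0,0,0],"grip":0},{"delta_pos":[0,8.9,0],"twist":[0,0,0],"grip":0},{"delta_pos":[0,8.9,0],"twist":[0,0,0],"grip":0}]' && python3 -m pendant '[{"delta_pos":[0,0,-0.2],"twist":[0,0.5,0],"grip":0},{"delta_pos":[0,0,-0.4],"twist":[0,1,0],"grip":0},{"delta_pos":[0,0,-0.5],"twist":[0,1.5,0],"grip":0},{"delta_pos":[0,0,-0.63],"twist":[0,2,0],"grip":0},{"delta_pos":[0,0,-0.63],"twist":[0,2,0],"grip":0}]' && python3 -c "
from h import *
arc(-2)"
```

```text
time_s: 6.6
ee_pos: [464.5, 56.6, 50.0]
ee_rot: [-89.9, -0.2, 160.1]
force: [-0.7, -0.2, 0.6]
gripper_width: 0.6
time_s: 7.1
ee_pos: [468.7, 62.6, 52.4]
ee_rot: [-90.0, 0.1, 158.1]
force: [-0.1, -3.3, -0.5]
gripper_width: 0.5
t 7.1 r 58.8 ang 157.4 yaw 158.1 z 52.4 F [-0.1 -3.3 -0.5] q6 118.2
[-0.08 -0.06 -0.2 ] [ 0.   2.7 -0.1]
[-0.1  -0.06 -0.4 ] [ 0.   4.7 -0.1]
[-0.12 -0.06 -0.6 ] [ 0.   6.7 -0.1]
[-0.14 -0.06 -0.81] [ 0.   8.7 -0.1]
[-0.18 -0.06 -1.01] [ 0.  10.7 -0.1]
```

Back off, lift and look.

```bash
python3 -m pendant '[{"delta_pos":[0,0,0.4],"twist":[0,0,0],"grip":0},{"delta_pos":[0,-2,0.4],"twist":[0,0,0],"grip":0},{"delta_pos":[0,-5,0.4],"twist":[0,0,0],"grip":0},{"delta_pos":[0,-8,0.4],"twist":[0,0,0],"grip":0},{"delta_pos":[0,-9,0.4],"twist":[0,0,0],"grip":0}]'
python3 - <<'E'
from h import *
import cv2
p,d=imaging.grab_frame("wrist")
c=imaging.camera_info("wrist")
p,d=imaging.grab_frame("wrist"); cv2.imwrite("pics/w8.png",p[:,:,::-1]); np.savez("w8",d=d,**c)
cv2.imwrite("pics/w8c.png",cv2.resize(p[0:200,120:390,::-1],None,fx=2.9,fy=2.9,interpolation=cv2.INTER_CUBIC))
E
```

```text
time_s: 7.6
ee_pos: [468.4, 59.4, 144.7]
ee_rot: [-90.2, 0.3, 158.1]
force: [-0.3, -0.0, 0.3]
gripper_width: 0.5
```

View pics/w8c.png

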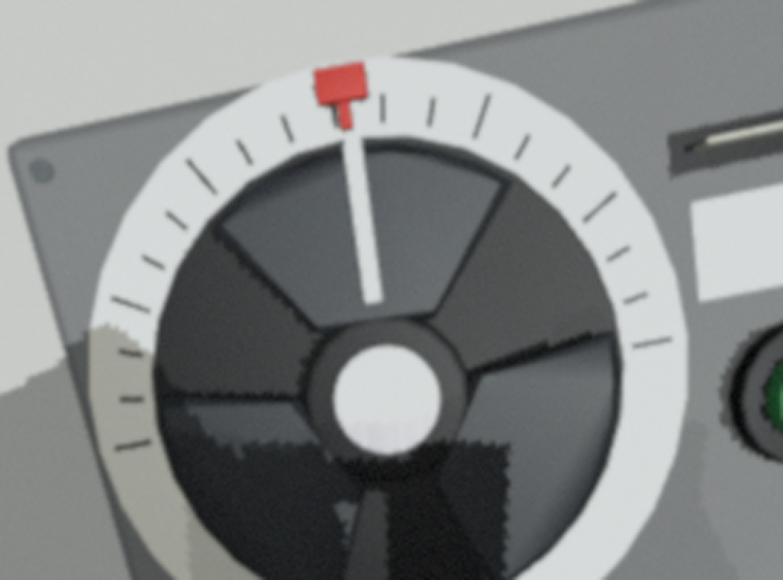

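Run:
```python
from h import *
W=np.load("w8.npz"); c={k:W[k] for k in ("fx","fy","cx","cy","R","t")}
f=lambda x,y:((x+.5)/2.9-.5+120,(y+.5)/2.9-.5)
P={n:ray("wrist",*f(u,v),z,c) for n,u,v,z in [("hub",387.5,399,64),("idxin",373,303,64),("idx",356,165,64),("idxrim",353,141,46),("redtip",346.5,128,48),("redneck",344.5,104,50),("redfoot",341,83,50)]}
for n,p in P.items():
    d=p-P["hub"]; print(n,p.round(1),"r",np.hypot(*d[:2]).round(1),"ang",np.degrees(np.arctan2(d[1],d[0])).round(1))
import cv2
p=cv2.imread("pics/w8.png"); cv2.imwrite("pics/w8d.png",cv2.resize(p[15:75,210:290],None,fx=9,fy=9,interpolation=cv2.INTER_CUBIC))
```

```text
hub [524.1  38.1  64. ] r 0.0 ang 0.0
idxin [551.7  31.6  64. ] r 28.4 ang -13.2
idx [588.2  21.9  64. ] r 66.1 ang -14.2
idxrim [598.1  19.7  46. ] r 76.2 ang -14.0
redtip [601.6  20.2  48. ] r 79.5 ang -13.0
redneck [607.3  18.3  50. ] r 85.5 ang -13.4
redfoot [612.7  17.1  50. ] r 91.1 ang -13.3
```

View pics/w8d.png

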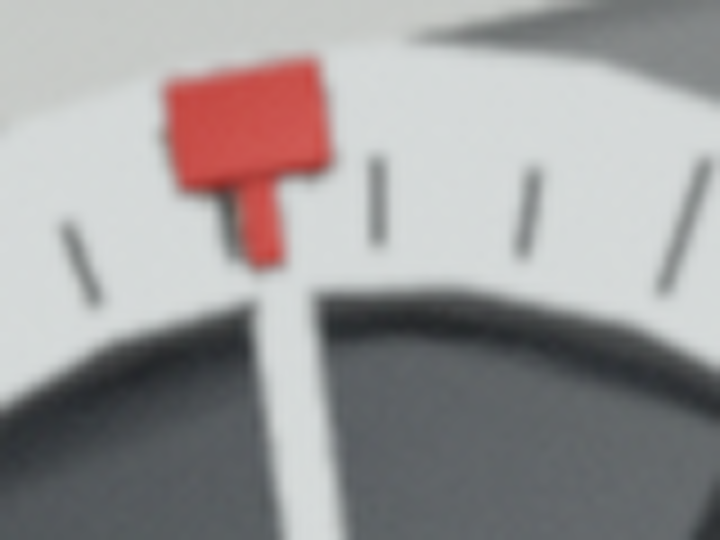

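```bash
python3 -c "
from h import *
to(472.5,-88,90,158)"
```

```text
t 7.7 pos [467.6  59.3 143.1] rot [-90.13   0.16 158.06] F [ 0.9 -0.2 -0.4] w 0.7 q6 117.7
delta cm [-5.95  5.3  13.49] twist [ 0.13  0.06 -0.16]
```

```bash
python3 -m pendant '[{"delta_pos":[-1.5,0,3.5],"twist":[0,0,0],"grip":0},{"delta_pos":[-3,0,7],"twist":[0,0,0],"grip":0},{"delta_pos":[-4.5,0,10.5],"twist":[0,0,0],"grip":0},{"delta_pos":[-5.9,1,13.5],"twist":[0,0,0],"grip":0},{"delta_pos":[-5.9,3,13.5],"twist":[0,0,0],"grip":0}]'
python3 - <<'E'
from h import *
import cv2
p,d=imaging.grab_frame("wrist")
c=imaging.camera_info("wrist")
to(472.5,-88,68,158)
p,d=imaging.grab_frame("wrist"); cv2.imwrite("pics/w9.png",p[:,:,::-1])
for X in ((472.5,-88,62),(524,38.5,64),(*state()["ee_pos"][:2],62)): print(proj("wrist",X,c))
E
```

```text
time_s: 8.2
ee_pos: [471.5, -91.5, 111.1]
ee_rot: [-90.0, 0.1, 157.8]
force: [-0.5, 0.5, -0.9]
gripper_width: 0.4
t 8.25 pos [468.2 -89.4 107.3] rot [-89.94  -0.43 157.86] F [-0.7  0.4 -2.5] w 0.8 q6 99.9
delta cm [-0.37  3.93 -0.29] twist [-0.06 -0.14  0.43]
(np.float64(250.4861196358), np.float64(209.28758821711423))
(np.float64(82.59464456965424), np.float64(210.07085181831673))
(np.float64(253.03909438157595), np.float64(213.94561644780953))
```

View pics/w9.png

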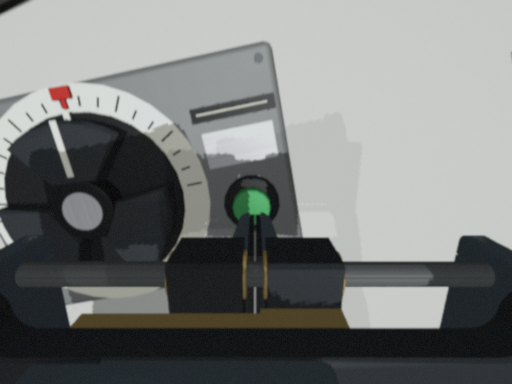

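```bash
python3 -m pendant '[{"delta_pos":[-0.2,1,-0.2],"twist":[0,0,0],"grip":0},{"delta_pos":[-0.4,2,-0.3],"twist":[0,0,0],"grip":0},{"delta_pos":[-0.4,3,-0.3],"twist":[0,0,0],"grip":0},{"delta_pos":[-0.4,3.5,-0.3],"twist":[0,0,0],"grip":0},{"delta_pos":[-0.4,3.7,-0.3],"twist":[0,0,0],"grip":0}]' && python3 -c "
from h import *
to(473.5,-88.5,55.5,158)"
```

```text
time_s: 8.8
ee_pos: [475.5, -86.6, 74.2]
ee_rot: [-90.0, -0.1, 158.1]
force: [0.0, -0.3, -0.1]
gripper_width: 0.2
t 8.8 pos [475.5 -86.6  74.2] rot [-8.999e+01 -7.000e-02  1.581e+02] F [ 0.  -0.3 -0.1] w 0.2 q6 100.2
delta cm [0.11 1.87 0.25] twist [-0.01  0.1   0.07]
```

```bash
python3 -m pendant '[{"delta_pos":[0.1,0,0.2],"twist":[0,0,0],"grip":0},{"delta_pos":[0.1,0.5,0.2],"twist":[0,0,0],"grip":0},{"delta_pos":[0.1,0.9,0.2],"twist":[0,0,0],"grip":0},{"delta_pos":[0.1,1.2,0.2],"twist":[0,0,0],"grip":0},{"delta_pos":[0.1,1.2,0.2],"twist":[0,0,0],"grip":0}]' && python3 -c "
from h import *
to(473.5,-88.5,55.5,158)"
```

```text
time_s: 9.3
ee_pos: [474.0, -88.5, 62.6]
ee_rot: [-90.0, -0.0, 158.1]
force: [-0.1, -0.7, 1.0]
gripper_width: 0.7
t 9.3 pos [474.  -88.5  62.6] rot [-9.0000e+01 -3.0000e-02  1.5806e+02] F [-0.1 -0.7  1. ] w 0.7 q6 100.0
delta cm [0.05 0.71 0.02] twist [0.   0.06 0.03]
```

```bash
python3 -m pendant '[{"delta_pos":[0,0.2,0],"twist":[0,0,0],"grip":0},{"delta_pos":[0,0.4,0],"twist":[0,0,0],"grip":0},{"delta_pos":[0,0.6,0],"twist":[0,0,0],"grip":0},{"delta_pos":[0,0.7,0],"twist":[0,0,0],"grip":0},{"delta_pos":[0,0.7,0],"twist":[0,0,0],"grip":0}]' && python3 -c "
from h import *
to(473.5,-88.5,55.5,158)"
```

```text
time_s: 9.8
ee_pos: [474.3, -88.5, 56.3]
ee_rot: [-90.0, 0.0, 158.1]
force: [-1.1, 0.2, 6.3]
gripper_width: 0.7
t 9.8 pos [474.3 -88.5  56.3] rot [-9.0010e+01  2.0000e-02  1.5806e+02] F [-1.1  0.2  6.3] w 0.7 q6 100.0
delta cm [0.07 0.08 0.03] twist [ 0.01  0.06 -0.02]
```

```bash
python3 -m pendant '[{"delta_pos":[0,0.1,0],"twist":[0,0,0],"grip":0},{"delta_pos":[0,0.2,0],"twist":[0,0,0],"grip":0},{"delta_pos":[0,0.25,0],"twist":[0,0,0],"grip":0},{"delta_pos":[0,0.25,0],"twist":[0,0,0],"grip":0},{"delta_pos":[0,0.25,0],"twist":[0,0,0],"grip":0}]' && python3 -c "
from h import *
to(473.5,-88.5,55.5,158)"
```

```text
time_s: 10.3
ee_pos: [474.4, -88.5, 56.0]
ee_rot: [-90.0, 0.1, 158.1]
force: [-6.3, 0.6, 23.6]
gripper_width: 0.5
t 10.3 pos [474.4 -88.5  56. ] rot [-9.0010e+01  7.0000e-02  1.5807e+02] F [-6.3  0.6 23.6] w 0.5 q6 100.0
delta cm [0.08 0.05 0.03] twist [ 0.01  0.07 -0.07]
```

```bash
python3 -m pendant '[{"delta_pos":[0,-0.5,0],"twist":[0,0,0],"grip":0},{"delta_pos":[0,-1.5,0],"twist":[0,0,0],"grip":0},{"delta_pos":[0,-4,0],"twist":[0,0,0],"grip":0},{"delta_pos":[0,-8,0],"twist":[0,0,0],"grip":0},{"delta_pos":[0,-12,0],"twist":[0,0,0],"grip":0}]' && python3 -m pendant '[{"delta_pos":[4,0,-1],"twist":[0,0,0],"grip":0},{"delta_pos":[6,0,-4],"twist":[0,0,0],"grip":0},{"delta_pos":[6,0,-6],"twist":[0,0,0],"grip":0},{"delta_pos":[6,0,-6],"twist":[0,0,0],"grip":0},{"delta_pos":[6,0,-6],"twist":[0,0,0],"grip":0}]'
python3 - <<'E'
from h import *
import cv2
p,d=imaging.grab_frame("wrist")
c=imaging.camera_info("wrist")
p,d=imaging.grab_frame("wrist"); cv2.imwrite("pics/w10.png",p[:,:,::-1]); np.savez("w10",d=d,**c)
print(state()["ee_pos"])
p,d=imaging.grab_frame("side"); cv2.imwrite("pics/s10.png",p[:,:,::-1])
p,d=imaging.grab_frame("top"); cv2.imwrite("pics/t10.png",p[:,:,::-1])
E
```

```text
time_s: 10.8
ee_pos: [473.6, -88.3, 174.3]
ee_rot: [-90.0, -0.1, 158.1]
force: [0.3, -0.5, -0.4]
gripper_width: 0.3
time_s: 11.3
ee_pos: [440.9, -10.5, 173.4]
ee_rot: [-90.0, -0.0, 158.1]
force: [0.2, 0.2, -0.4]
gripper_width: 0.2
[440.8319694  -11.06045054 173.25390543]
```

View pics/w10.png

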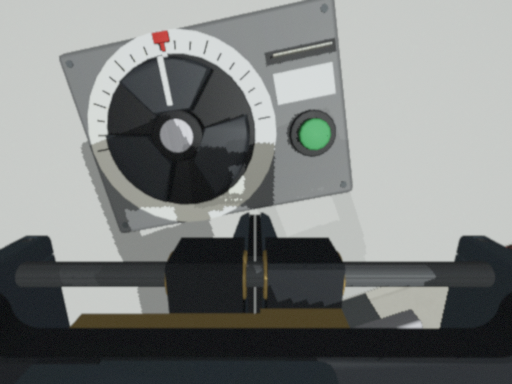

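View pics/s10.png

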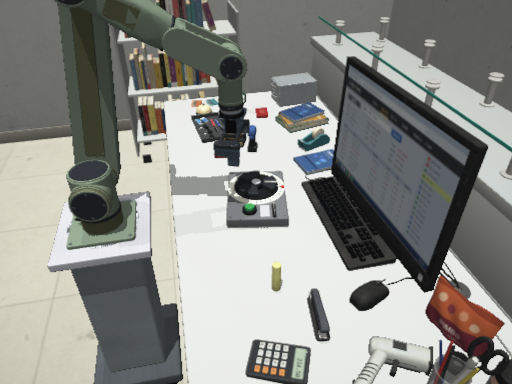

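Run:
```python
from h import *
import cv2
p=cv2.imread("pics/w10.png"); cv2.imwrite("pics/w10d.png",cv2.resize(p[20:160,130:320],None,fx=4.2,fy=4.2,interpolation=cv2.INTER_CUBIC))
```

```text
(no output)
```

View pics/w10d.png

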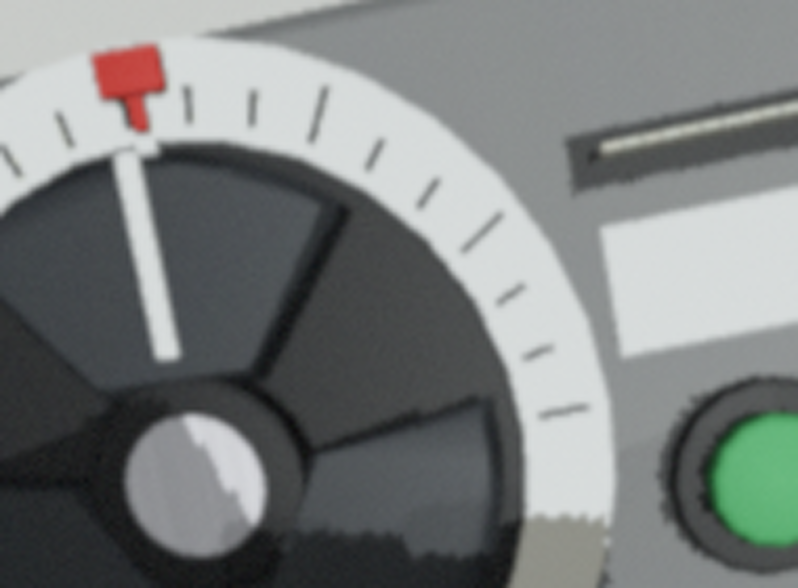

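```bash
python3 -c "
from workcell import job,state
s=state();print(s['time_s'],s['force'].round(1));print(job.job_done())"
```

```text
11.5 [0.  0.1 0.9]
the job is handed in; nothing more can be done
None
```

I set the dial, pressed the print button, and handed the job in at 11.5 s; no verdict is reported.

- **Dial:** I pushed it about 151° clockwise with the closed fingertips in one slot. The first stop was about 2° (3 mm) short, so I nudged it once more. The wrist picture then put the index about 0.8° past the red line, roughly 1 mm at the rim. The last close-up, after printing, shows the index's rim end right under the rider's tip.
- **Button:** Only after the dial was resting there did I press the button. It stopped at TCP height 56.0 mm, which is the full 6 mm of travel, with a 24 N push at the bottom. I then lifted clear, and the button looks up again in the last pictures.
- **Rest of the scene:** In the last wrist and side pictures the printer, rider and glue stick look where they were. I did not measure this, nor separately check the date stamp and ink pad, but the arm stayed well clear of them. The last force reading was under 1 N with the gripper clear above the printer.
- **Disagreement:** The side camera read the rider and index angles several degrees differently from the top and wrist cameras. I treated it as less accurate and used the wrist views for the final alignment.

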